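# Aim the decorating turntable and lock it

## Robot

A 7-joint arm with a two-finger parallel gripper is mounted at the origin on the work surface. World frame = base frame: x ahead of the robot, y to its left, z up, the work surface at z = 0. Lengths are in m, angles in degrees, forces in N, time in s.
With the tool pointing down it reaches from about 0.4 to 0.85 m from the base axis. Payload 4.4 kg.
Tool frame: the origin (TCP) lies on the centre line of the jaws, within the pads' length; the fingertips stand 19 mm ahead of it and the grasp point (between the pads) is the TCP; z points along the fingers, y is the line along which they close (so a half turn about z gives the same grasp; the last joint's range is limited). The gripper opens to 94 mm and grips with 3 to 60 N. Pads are 16 mm wide; open, the fingers measure 119 mm over their backs; the gripper's body (75 mm by 177 mm) begins 78 mm behind the grasp point.
Start: joints at [65.672, 36.005, 2.206, 86.941, -1.547, 57.084, -1.146], TCP at [0.228, -0.609, 0.199] pointing down, gripper open.
Joint ranges: [-175.42, 175.42], [-21.48, 121.26], [-71.46, 75.88], [10.55, 141.38], [-63.04, 243.04], [13.31, 113.54], [-168.57, 168.57]. Speed limits (degrees/s): [147.25, 147.25, 180, 180, 180, 180, 180].

## Interface

Orientations are given as [roll, pitch, yaw] about the fixed x, y, z axes, in that order (R = Rz(yaw) Ry(pitch) Rx(roll)).
In Python, from cell import readout, imaging, hand_in gives the robot as it stands.
- The arm moves only by the shell command python3 -m jog 'ROWS' [OPENING]. ROWS is JSON, a list of rows, each a list of 2 entries, a list of its own where there are three numbers: the shift along the tool's x, y, z in m, then the turn about the tool's z in degrees. In form: [[[dx, dy, dz], twist], ...]. A call has exactly 10 rows; each row shifts and turns the commanded pose from where the row before left it, along the tool's axes as they then stand; what a row does not reach is not made up. A row lasts 1/8 s, in which the tool goes at most 62.5 mm and 10.7 degrees, less where a joint would pass 70% of its speed; a pose out of reach is approached as far as the arm can. A call with a gripper value outside its range is refused whole. OPENING is the opening, from 0 (shut) to 1 (fully open), set as the call begins (- or left out, the last holds). The fingers move at their own pace and stop on an object; the grip force is fixed at half the most. Time passes only in rows, so rows that do not move let the fingers close, or fill a call up. It gives the time, the measured TCP pose, the force, the opening and the grip force at its end, in the units of the state.
- readout.get_state(): the state, without advancing time (a new reading comes with each control period).
- imaging.snapshot(name): name is "scene" or "top"; returns a dict with "frame" (480x640x3 uint8, red, green, blue), "range_z" (480x640 float32, m along the optical axis (not along the pixel's ray), 0 where there is no reading), "fx", "fy", "cx", "cy" (pixels), "dist_coeffs" ([k1, k2, p1, p2, k3] as OpenCV has them; the pictures are not rectified), "R" (3x3) and "t" (3): a world point X has camera coordinates R X + t. Camera axes: x right, y down, z forward; pixel columns grow to the right and rows downward; lengths in m; the calibration is good to about 2 mm. A picture is of the moment at which its call begins.
- hand_in(): hands the job in; it is judged then, once.
The state is a dict: "t": time; "q": joint angles; "qvel": joint speeds; "joint_efforts": joint torques, N m; "ee_pos": TCP position; "ee_rot": TCP orientation; "force": force on the tool from outside, world axes, zero at the start; "moment": the same for the moment, N m; "gripper_width": finger opening in m; "grasp_force": force on a finger pad.
Only numpy, scipy, OpenCV 4.12 (cv2) and the standard library are available. Lean on these libraries where they do the work, as an engineer would, in place of code of your own. Each camera call takes 0.05 s, during which the arm holds its last target. There are 200 camera calls.

## Task

Turn the black knob on the decorating stand, little by little, until the red pointer of the turntable points straight at the middle of the orange marker (not the blue one), then let go of the knob and swing the green lock lever fully over, away from the robot. Turn the table only by its knob: do not touch the chocolate teapot or the turntable, work the lever only once the pointer is on the mark, and leave everything else where it is.

Things in the scene. Friction and masses are not known exactly. Their poses are not given: they have to be found in the camera images.
- stand: Fixed stand: aluminium plate 400 x 380 mm, 12 mm thick (x -215 to +185, y -190 to +190). Origin: on the table, under the vertical turntable axis; x away from the robot, z up. Turntable in the middle; white gear housing about 95 x 85 mm with the knob on its sloping top at x -140, y 0; lock lever at x -115, y +135.
- knob_grip (a point): Grip point on the knob's axis, about 120 mm above the table. z: the axis, outwards, leaning 25 degrees from vertical to the robot's side (stand's -x), so the gripper must come tilted. x: along the bar, turning with it. The black bar is 60 mm long (x), 16 mm thick (y), reaches 14 mm above this point; 26 mm below it is a flange of radius 30 mm, 34 mm below it the housing's face.
- knob (a joint): Knob turn, rad, growing anticlockwise seen from above; stops at -4.2 and 4.2. Needs about 0.12 N m, stays where left. It turns the turntable the same way round through a reduction: roughly a quarter of a radian (0.24 to 0.30) per rad of knob, so watch the pointer. 1.3 to 3.7 rad of turning is needed, either way, usually with a regrasp (the bar is the same after half a turn).
- pointer (a point): Tip of the red pointer bar on the turntable, 105 mm from the turntable axis and 36 mm above the table. Its x axis is the way it points (outwards from the turntable axis), z up.
- orange_puck: The mark to aim at: orange pin of radius 7 mm on a steel foot of radius 12 mm, 36 mm tall, fixed on the stand's plate beyond the pointer, 115 to 156 mm from the turntable axis. Origin: centre of its underside, 12 mm above the table.
- blue_puck: A blue marker of the same shape, for another job; not the one to aim at. Orange and blue may stand either way round.
- lock (a joint): Green lock lever on the stand, rad: 0 = open, leaning 0.5 rad towards the robot (the stand's -x); 1.0 = locked, leaning 0.5 rad away from the robot. It swings in the stand's x-z plane, stiffly, and stays where it is left.
- lock_tip (a point): Centre of the green ball (radius 13 mm) on the lever's free end, 80 mm from its hinge. The hinge lies 34 mm above the table, along the stand's y; the rod is steel, radius 5 mm. About 1 N at the ball moves it. About 104 mm above the table at either end of its swing.
- teapot_a: Loose chocolate teapot, 123 mm tall, 165 mm from spout to handle. Origin: centre of its underside. Leave alone.
- teapot_b: Loose chocolate teapot, 117 mm tall, as above. Leave alone.
- teapot_c: Loose chocolate teapot, 123 mm tall, as above. Leave alone.
- bowl: Steel bowl, 120 mm wide, 55 mm high. Leave alone.
- palette_knife: Palette knife 200 mm long, lying on the stand's plate on the side of negative y. Leave alone.
- sprinkles: Amber jar, 44 mm wide, 70 mm high, standing on the stand's plate on the side of positive y. Leave alone.
- gift_box: Purple gift box 110 x 110 x 70 mm. Leave alone.
- turntable: White disc of radius 85 mm, top 34 mm above the table, with a chocolate teapot fixed on it (top 154 mm above the table); only the red pointer stands clearly beyond its rim. Origin: on its axis, 22 mm above the table; turns about vertical, its x is the pointer's direction. Do not touch.

How it is judged (in metres and radians):
On the way, in this order (a step that is already met when the one before it is completed fails the run):
1. the pointer is set on the orange marker with the knob, the lever still open and the knob let go (y of orange_puck in the frame of pointer between -0.005 and 0.005 m and x of orange_puck in the frame of pointer above 0 m and value of joint lock below 0.3 rad and contact force between the fingers and anything else below 0.3 N), for 0.3 s.
2. the lock lever is swung fully over (value of joint lock above 0.85 rad), for 0.2 s.
At the end, for the whole second after the job is handed in: The line of the red pointer passes within 5 mm of the orange marker's centre, on its side, and the lock lever is over to at least 0.85 of 1.0 rad (y of orange_puck in the frame of pointer between -0.005 and 0.005 m and x of orange_puck in the frame of pointer above 0 m and value of joint lock above 0.85 rad); the robot touches nothing.
It fails at once if the robot touches the turntable, its pointer or its teapot (over 1 N) (contact force between any of the arm, the fingers and turntable above 1 N).
It fails at once if the lock lever is worked while the pointer is off the orange marker (value of joint lock above 0.5 rad and (y of orange_puck in the frame of pointer above 0.006 m or y of orange_puck in the frame of pointer below -0.006 m)).
It fails at once if a bystander is moved more than 20 mm (distance of any of teapot_a, teapot_b, teapot_c, bowl, palette_knife, sprinkles, gift_box from where it was at the start of the episode above 0.02 m).
It also fails if it takes over 64 s, if anything falls off the work surface, if the arm or the gripper's body presses on something with over 40 N, if the wrist force passes 120 N, or if a joint passes its speed limit or range.

## Working session

There is one attempt and no reset: what is moved stays moved. The work goes in short steps, Python scripts to look and compute and a shell command to move; the robot and the scene stay as the last step left them, time stands still between calls to the robot, and variables do not carry over. Pictures are saved under pics/ and viewed, at most 10 in all, crops included, and the job is handed in when it is done.

```bash
mkdir -p pics; ls; python3 - <<'E'
from cell import readout, imaging
import cv2,numpy as np
s=readout.get_state();print(s)
for n in("scene","top"):
    d=imaging.snapshot(n);np.savez(f"{n}0.npz",**d)
    cv2.imwrite(f"pics/{n}0.png",d["frame"][:,:,::-1]);print(n,d["fx"],d["fy"],d["cx"],d["cy"],d["dist_coeffs"],d["R"],d["t"])
E
```

```text
pics
{'t': 0.0, 'q': array([65.67284411, 36.05743774,  2.20533629, 86.99439129, -1.54544364,
       57.0829559 , -1.14615799]), 'qvel': array([ 0.06680753,  0.10428849,  0.122074  ,  0.00779272,  0.01221715,
       -0.06439323, -0.01560619]), 'joint_efforts': array([-7.19570562e-04, -5.49716234e+01,  1.14340413e+00, -1.86626261e+01,
       -5.23309282e-02,  2.36885593e-02,  1.21497528e-04]), 'ee_pos': array([ 0.22800116, -0.60799413,  0.19778072]), 'ee_rot': array([-1.79895033e+02,  4.19624228e-03,  2.05554881e+01]), 'force': array([-0.36006134, -0.40119135, -0.54060511]), 'moment': array([-0.02830927, -0.00256139,  0.03558407]), 'grasp_force': 0.0, 'gripper_width': 0.09398876857489205}
scene 479.6960010013687 479.6960010013687 325.47650530589783 230.15436687244681 [-0.04683902  0.          0.          0.          0.        ] [[ 0.73086646  0.68241896  0.01177231]
 [ 0.43128042 -0.44839286 -0.78290551]
 [-0.52899095  0.57727655 -0.62202923]] [-0.42101069 -0.17603574  1.36237277]
top 543.1813559356963 543.1813559356963 320.2876130071728 236.42461090901062 [-0.1204978  0.         0.         0.         0.       ] [[-2.17051449e-03 -9.99898116e-01  1.41083488e-02]
 [-9.87334056e-01 -9.53488459e-05 -1.58655137e-01]
 [ 1.58640318e-01 -1.42740165e-02 -9.87233256e-01]] [-0.00615333  0.58707081  1.49181668]
```

View pics/scene0.png

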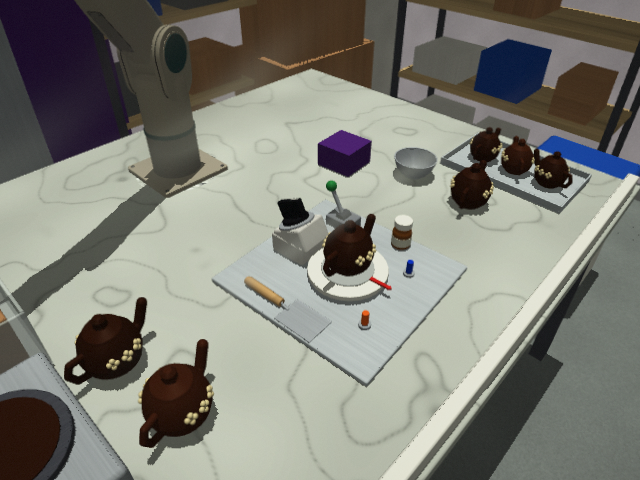

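View pics/top0.png

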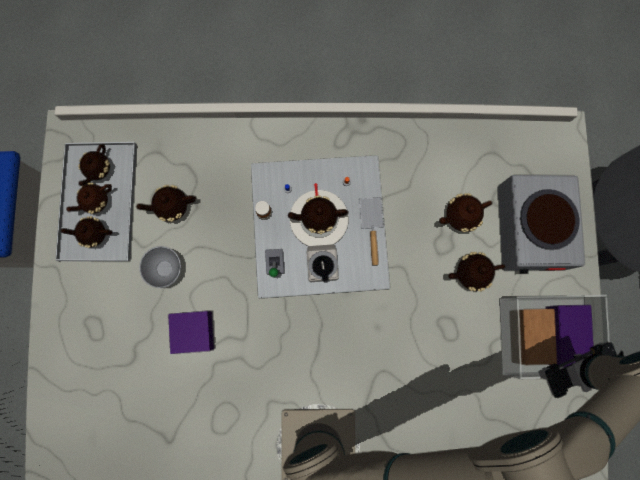

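The pictures show the knob at top (322,262), the pointer at (317,188), orange at (347,181), blue at (288,187) and the lever ball at about (273,271). Orange lies clockwise of the pointer, so the knob must go negative. The rows can't tilt the tool, so I plan to use the part-open vertical fingers as a fork on the bar. Next I measure.

```bash
cat > h.py <<'E'
import cv2,numpy as np
from cell import readout, imaging
def snap(n): return imaging.snapshot(n)
def rays(d,uv):
    K=np.array([[d["fx"],0,d["cx"]],[0,d["fy"],d["cy"]],[0,0,1]])
    p=cv2.undistortPoints(np.array(uv,float).reshape(-1,1,2),K,np.array(d["dist_coeffs"]))[:,0]
    R=np.array(d["R"]);return -R.T@np.array(d["t"]),np.c_[p,np.ones(len(p))]@R
def onz(d,uv,z):
    C,r=rays(d,uv);return C+r*((z-C[2])/r[:,2])[:,None]
def tri(d1,a,d2,b):
    C1,r1=rays(d1,[a]);C2,r2=rays(d2,[b]);r1,r2=r1[0],r2[0]
    s=np.linalg.lstsq(np.c_[r1,-r2],C2-C1,rcond=None)[0]
    p,q=C1+s[0]*r1,C2+s[1]*r2;return (p+q)/2,np.linalg.norm(p-q)
HSV=dict(red=[(0,200,90),(4,255,255)],orange=[(6,150,90),(14,255,255)],blue=[(112,150,60),(125,255,255)],green=[(55,120,40),(80,255,255)])
def mask(d,c,box):
    h=cv2.cvtColor(d["frame"],cv2.COLOR_RGB2HSV);m=cv2.inRange(h,*map(np.array,HSV[c]))
    k=np.zeros_like(m);x0,x1,y0,y1=box;k[y0:y1,x0:x1]=m[y0:y1,x0:x1]
    return np.argwhere(k)[:,::-1].astype(float)
TB=dict(red=(295,375,170,235),orange=(330,360,165,200),blue=(275,300,170,200),green=(255,290,240,290))
SB=dict(red=(340,420,250,330),orange=(350,380,300,330),blue=(395,425,250,280),green=(315,350,170,225))
E
python3 - <<'E'
from h import *
T={k:v for k,v in np.load("top0.npz").items()};S={k:v for k,v in np.load("scene0.npz").items()}
for c in TB:
    a,b=mask(T,c,TB[c]),mask(S,c,SB[c]); print(c,len(a),len(b),a.mean(0),b.mean(0),end=' ')
    print(*[np.round(x,4) for x in tri(T,a.mean(0),S,b.mean(0))])
h=cv2.cvtColor(T["frame"],cv2.COLOR_RGB2HSV)
# print plate edge profile: HSV in plate vs. table
for p in [(300,170),(260,220),(380,280),(240,220),(400,280),(300,230)]: print(p,h[p[1],p[0]])
big=cv2.resize(T["frame"][145:305,240:400],None,fx=3.75,fy=3.75,interpolation=cv2.INTER_NEAREST)
cv2.imwrite("pics/crop0.png",big[:,:,::-1])
E
```

```text
red 1 64 [316. 190.] [379.859375 282.96875 ] [0.7234 0.0039 0.0366] 0.0038
orange 17 91 [346.58823529 179.11764706] [364.61538462 317.41758242] [ 0.7571 -0.0851  0.0336] 0.0034
blue 17 73 [286.58823529 186.70588235] [409.05479452 266.24657534] [0.7344 0.0895 0.0319] 0.0034
green 60 81 [273.28333333 271.8       ] [330.90123457 185.41975309] [0.4805 0.1204 0.1037] 0.002
(300, 170) [ 83   7 156]
(260, 220) [102   8 154]
(380, 280) [ 90   5 162]
(240, 220) [ 30  13 141]
(400, 280) [ 35  20 154]
(300, 230) [ 22  19 203]
```

View pics/crop0.png

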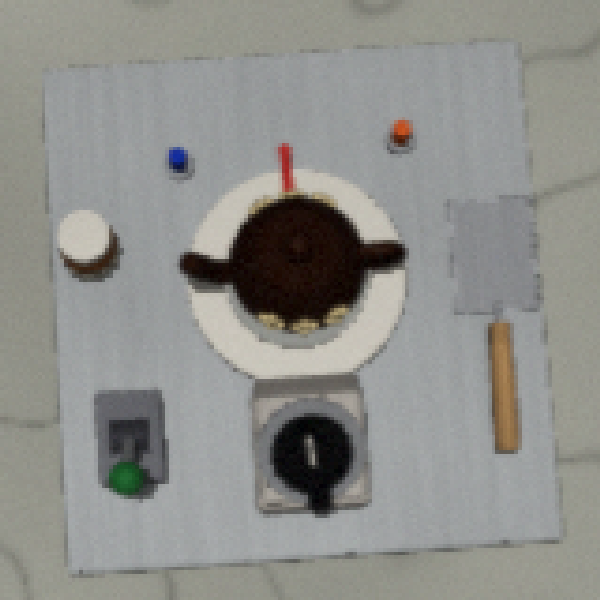

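The crop shows the plate corners at (43,70), (520,42), (562,540) and (70,575), and the bar lying nearly along the stand's x. Now I fit the stand pose and the pointer and marker angles.

```bash
cat >> h.py <<'E'
HSV['red']=[(0,150,80),(4,255,255)]
def redmask(d,box):
    h=d["frame"].astype(int);m=(h[...,0]>110)&(h[...,1]<0.40*h[...,0])&(h[...,2]<0.40*h[...,0])
    k=np.zeros_like(m);x0,x1,y0,y1=box;k[y0:y1,x0:x1]=m[y0:y1,x0:x1];return np.argwhere(k)[:,::-1].astype(float)
def stand():
    T=np.load("top0.npz");c=np.array([[43,70],[520,42],[562,540],[70,575]])/3.75+[240,145]-.4
    W=onz(T,c,.012)[:,:2];M=np.array([[.185,.19],[.185,-.19],[-.215,-.19],[-.215,.19]])
    a,b=W-W.mean(0),M-M.mean(0);th=np.arctan2((b[:,0]*a[:,1]-b[:,1]*a[:,0]).sum(),(a*b).sum())
    R=np.array([[np.cos(th),-np.sin(th)],[np.sin(th),np.cos(th)]]);o=W.mean(0)-R@M.mean(0)
    return R,o,np.degrees(th),np.abs(W-(M@R.T+o)).max()
E
python3 - <<'E'
from h import *
T=dict(np.load("top0.npz"));S=dict(np.load("scene0.npz"))
R,o,th,e=stand();print("stand",o,th,"err",e)
loc=lambda p:(np.array(p)[...,:2]-o)@R
# disc circle: white, top view
h=cv2.cvtColor(T["frame"],cv2.COLOR_RGB2HSV)
for nm,d,B in(("T",T,TB),("S",S,SB)):
    a=redmask(d,B["red"]);p=loc(onz(d,a,.035));f=p[np.linalg.norm(p,axis=1)>.086]
    print(nm,len(a),"pointer ang",np.degrees(np.arctan2(*f.mean(0)[::-1])),"rmax",np.linalg.norm(f,axis=1).max(),f.mean(0))
    for c in("orange","blue"):
        g=mask(d,c,B[c]);q=loc(onz(d,g,.036)).mean(0);print(nm,c,q,np.hypot(*q),np.degrees(np.arctan2(q[1],q[0])))
for c in("orange","blue","green"):
    a,b=mask(T,c,TB[c]),mask(S,c,SB[c]);P=tri(T,a.mean(0),S,b.mean(0))[0];l=loc(P);print(c,l,P[2],np.degrees(np.arctan2(l[1],l[0])))
# disc centre
v=((h[...,2]>185)&(h[...,1]<40)).astype(np.uint8);n,L,st,ce=cv2.connectedComponentsWithStats(v[145:305,240:400])
i=st[1:,4].argmax()+1;pts=np.argwhere(L==i)[:,::-1]+[240,145];hull=cv2.convexHull(pts.astype(np.float32))[:,0]
w=onz(T,hull,.034)[:,:2].astype(np.float32);(c,r)=cv2.minEnclosingCircle(w);print("disc",c,r,loc(np.r_[c,0]))
# knob world & black points on the top face of bar, from depth
k=o+R@[-.14,0];print("knob",k)
f=T["frame"].max(2);yx=np.argwhere(f[240:290,300:345]<45)[:,::-1]+[300,240]
z=T["range_z"];C,r=rays(T,yx);P=C+r*z[yx[:,1],yx[:,0]][:,None];l=np.c_[loc(P),P[:,2]]-[-.14,0,.12]
n=np.array([-np.sin(np.radians(25)),0,np.cos(np.radians(25))]);hh=l@n;t=l[hh>0]
u=t@np.array([n[2],0,-n[0]]);print("bar pts",len(t),hh.max(),np.percentile(hh,[5,50,95]));A=np.c_[u,t[:,1]]
print(A.mean(0),A.min(0),A.max(0));w_,V=np.linalg.eigh(np.cov(A.T));print("bar angle",np.degrees(np.arctan2(V[1,1],V[0,1])),np.sqrt(w_))
E
```

```text
stand [ 0.64131938 -0.0036528 ] 3.780248837952938 err 0.002065834522821608
T 18 pointer ang 2.441800754339126 rmax 0.10246969345570066 [0.09479732 0.00404247]
T orange [ 0.11082816 -0.08765831] 0.14130414715645592 -38.341845381013435
T blue [0.09939753 0.08770356] 0.13255860813574982 41.423619102993705
S 74 pointer ang -9.106756927422948 rmax 0.13784681470016588 [ 0.09689159 -0.01553124]
S orange [ 0.11004111 -0.0919837 ] 0.14342262037060227 -39.89235367803494
S blue [0.09981138 0.08143251] 0.12881601188465638 39.20976473468505
orange [ 0.1101278  -0.08894449] 0.033597609584092525 -38.926005092359915
blue [0.09904178 0.08683185] 0.03191221573457281 41.24167412129998
green [-0.15226793  0.13440882] 0.10369162640023577 138.5647500066826
disc (0.6325584650039673, -0.002079438418149948) 0.08016066998243332 [-0.00863812  0.00214755]
knob [ 0.50162398 -0.01288299]
bar pts 115 0.029104504406983242 [-0.02384529 -0.01780681  0.02255474]
[-0.01185482  0.00019097] [-0.04227967 -0.00854547] [0.01737916 0.01062844]
bar angle -175.03477547044116 [0.0049624  0.01835558]
```

The lever ball lands where the stand fit predicts, so the fit is good. The pointer needs about -41° of table, roughly -150° of knob. From the depth points, the grip point is at about stand x -0.154 (0.487, -0.014, 0.122), with the bar near +5°. First I move above it.

```bash
python3 -m jog '[[[0.040,-0.0412,-0.001],0],[[0.040,-0.0412,-0.001],0],[[0.040,-0.0412,-0.001],0],[[0.040,-0.0412,-0.001],0],[[0.040,-0.0412,-0.001],0],[[0.040,-0.0412,-0.001],0],[[0.040,-0.0412,-0.001],0],[[0.040,-0.0412,-0.001],0],[[0.040,-0.0412,-0.001],0],[[0.040,-0.0412,-0.001],0]]' 0.37
python3 -m jog '[[[0.025,-0.026,-0.001],0],[[0.025,-0.026,-0.001],0],[[0,0,0],-10],[[0,0,0],-10],[[0,0,0],-10],[[0,0,0],-10],[[0,0,0],-10],[[0,0,0],-10],[[0,0,0],-10],[[0,0,0],-10]]'
python3 -m jog '[[[0,0,0],-10],[[0,0,0],-10],[[0,0,0],-10],[[0,0,0],-10],[[0,0,0],-10],[[0,0,0],-10],[[0,0,0],-10],[[0,0,0],-10],[[0,0,0],-8],[[0,0,0],0]]'
python3 -c "
from h import *
R,o,*_=stand();print(o+R@[-.154,0]);print(readout.get_state()['q'])"
```

```text
t: 1.35
ee_pos: [0.4585, -0.0807, 0.2087]
ee_rot: [180.0, 0.0, 20.5]
force: [0.5, -0.7, 0.7]
gripper_width: 0.0346
grasp_force: 0.0
t: 2.6
ee_pos: [0.4864, -0.0162, 0.2104]
ee_rot: [-180.0, -0.0, 100.9]
force: [1.2, -0.0, 0.0]
gripper_width: 0.0352
grasp_force: 0.0
t: 3.85
ee_pos: [0.4864, -0.0163, 0.2103]
ee_rot: [180.0, -0.0, -171.5]
force: [0.4, 0.1, 0.3]
gripper_width: 0.0347
grasp_force: 0.0
[ 0.48765444 -0.01380601]
[ 31.63858365  27.90457213 -47.5359573  110.59680164  25.68169405
  52.67896584  69.82895619]
```

```bash
python3 -m jog '[[[0,0.0025,0.01],0],[[0,0,0.01],0],[[0,0,0.01],0],[[0,0,0.01],0],[[0,0,0.01],0],[[0,0,0.008],0],[[0,0,0.007],0],[[0,0,0.007],0],[[0,0,0.006],0],[[0,0,0],0]]'
python3 - <<'E'
from h import *
d=snap("scene");cv2.imwrite("pics/fork.png",cv2.resize(d["frame"][150:300,220:400],None,fx=4,fy=4)[:,:,::-1])
E
```

```text
t: 5.1
ee_pos: [0.4861, -0.0137, 0.1323]
ee_rot: [180.0, -0.0, -171.4]
force: [0.7, 0.3, -0.2]
gripper_width: 0.0351
grasp_force: 0.0
```

View pics/fork.png

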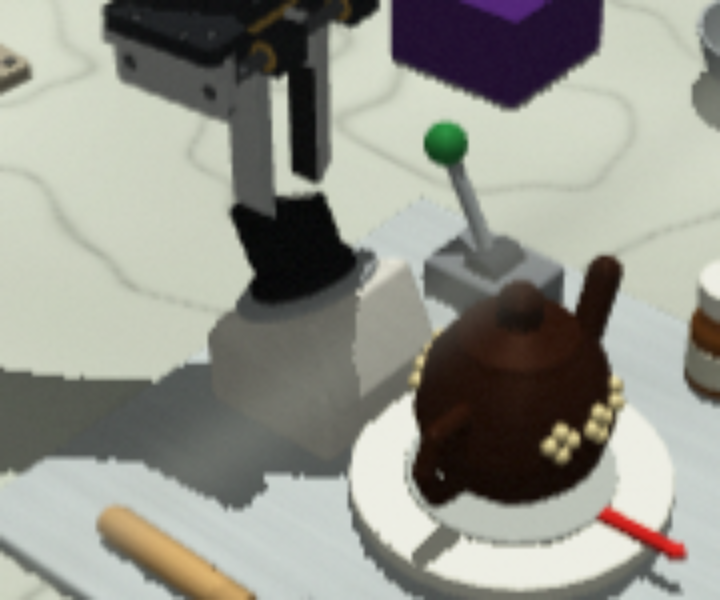

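```bash
python3 - <<'E'
from h import *
S=dict(np.load("scene0.npz"));R,o,*_=stand();th=np.arctan2(R[1,0],R[0,0])
K=np.array([[S["fx"],0,S["cx"]],[0,S["fy"],S["cy"]],[0,0,1]]);rv=cv2.Rodrigues(S["R"])[0]
def pr(p): return ((cv2.projectPoints(np.array(p,float).reshape(1,3),rv,S["t"],K,S["dist_coeffs"])[0].ravel())-[220,150])*4
R3=np.eye(3);R3[:2,:2]=R;n=np.array([-np.sin(.4363),0,np.cos(.4363)]);u=np.array([n[2],0,-n[0]])
def w(l): return np.r_[o,0]+R3@np.array(l)
for gx,gz in((-.154,.122),(-.14,.12),(-.154,.12),(-.154,.11)):
    g=np.array([gx,0,gz]);print(gx,gz,"grip",pr(w(g)),"top ends",pr(w(g+14e-3*n+.03*u)),pr(w(g+14e-3*n-.03*u)),"flange c",pr(w(g-.026*n)))
y=np.radians(-171.4);ty=np.array([np.sin(y),-np.cos(y),0]);
for s in(.0175,.03,-.0175,-.03):print("tip",s,pr(np.array([.4861,-.0137,.1133])+s*ty))
# bar depth in scene view
f=S["frame"].max(2);yx=np.argwhere(f[190:235,270:320]<40)[:,::-1]+[270,190];C,r=rays(S,yx);P=C+r*S["range_z"][yx[:,1],yx[:,0]][:,None]
l=np.c_[(P[:,:2]-o)@R,P[:,2]];print(len(l),np.percentile(l,[2,50,98],axis=0))
E
```

```text
-0.154 0.122 grip [285.48528365 217.16555296] top ends [314.2377941  192.57615179] [240.24141765 194.25190359] flange c [302.02476512 260.65122825]
-0.14 0.12 grip [305.16057167 230.14764154] top ends [334.6014491  205.76123837] [259.34716805 206.89642581] flange c [321.61917681 273.76114558]
-0.154 0.12 grip [285.60603978 220.22993839] top ends [314.32584437 195.75150469] [240.41374435 197.29471126] flange c [302.12503524 263.63655957]
-0.154 0.11 grip [286.20594806 235.44167663] top ends [314.7632509  211.51137447] [241.26990659 212.40132161] flange c [302.62319355 278.45636579]
tip 0.0175 [303.92794163 213.75902496]
tip 0.03 [317.80052203 202.9503893 ]
tip -0.0175 [263.9121788  244.94554762]
tip -0.03 [249.18710993 256.4249004 ]
579 [[-0.17791262 -0.03098288  0.08973071]
 [-0.14046162 -0.00930938  0.11259558]
 [-0.11589194  0.0062694   0.14187728]]
```

The near fingertip shows at (255,215) and the far one at (315,182). Both are higher than the projection predicts, so I check the fingertip height by depth.

```bash
python3 - <<'E'
from h import *
S=snap("scene");T=snap("top");np.savez("s1.npz",**S);R,o,*_=stand()
z=S["range_z"]
def P(u,v): 
    C,r=rays(S,[(u,v)]);return C+r[0]*z[v,u]
for u in (281,284,287): # near finger columns
    for v in range(196,212,2):
        p=P(u,v);print(u,v,S["frame"][v,u],np.round(p,3),np.round((p[:2]-o)@R,3))
for v in range(186,202,2): p=P(299,v);print(299,v,S["frame"][v,299],np.round(p,3))
print(readout.get_state()["ee_pos"])
E
```

```text
281 196 [83 86 83] [ 0.49  -0.044  0.159] [-0.154 -0.03 ]
281 198 [83 86 83] [ 0.49  -0.044  0.154] [-0.154 -0.03 ]
281 200 [77 77 75] [ 0.491 -0.045  0.15 ] [-0.153 -0.031]
281 202 [11 10 10] [ 0.464 -0.022  0.121] [-0.178 -0.007]
281 204 [ 8  9 11] [ 0.467 -0.025  0.118] [-0.175 -0.01 ]
281 206 [10 12 11] [ 0.468 -0.026  0.114] [-0.174 -0.011]
281 208 [8 9 9] [ 1.104 -0.578  0.715] [ 0.424 -0.604]
281 210 [ 8 10  8] [ 0.472 -0.03   0.107] [-0.171 -0.015]
284 196 [84 86 84] [ 0.499 -0.044  0.164] [-0.144 -0.031]
284 198 [83 85 81] [ 0.499 -0.044  0.158] [-0.145 -0.03 ]
284 200 [86 88 85] [ 0.498 -0.043  0.153] [-0.145 -0.03 ]
284 202 [65 66 64] [ 0.499 -0.045  0.149] [-0.144 -0.032]
284 204 [ 9 11 10] [ 0.475 -0.024  0.122] [-0.167 -0.009]
284 206 [7 8 6] [ 0.476 -0.025  0.117] [-0.166 -0.01 ]
284 208 [7 9 8] [ 0.476 -0.025  0.113] [-0.166 -0.011]
284 210 [10 11 12] [ 0.476 -0.025  0.107] [-0.166 -0.011]
287 196 [81 82 80] [ 0.5   -0.036  0.16 ] [-0.143 -0.023]
287 198 [83 85 82] [ 0.502 -0.039  0.158] [-0.141 -0.026]
287 200 [79 81 79] [ 0.501 -0.038  0.152] [-0.142 -0.025]
287 202 [81 83 80] [ 0.5   -0.037  0.146] [-0.143 -0.024]
287 204 [20 19 20] [ 0.485 -0.024  0.127] [-0.157 -0.01 ]
287 206 [7 7 6] [ 0.484 -0.023  0.12 ] [-0.158 -0.009]
287 208 [ 8 10 10] [ 0.487 -0.026  0.119] [-0.155 -0.012]
287 210 [ 9 12  8] [ 0.486 -0.026  0.112] [-0.156 -0.012]
299 186 [64 65 63] [0.494 0.004 0.163]
299 188 [64 65 62] [0.493 0.005 0.157]
299 190 [62 65 64] [0.493 0.004 0.153]
299 192 [45 45 42] [0.493 0.005 0.147]
299 194 [44 45 43] [0.491 0.006 0.14 ]
299 196 [207 213 195] [ 0.348  0.143 -0.   ]
299 198 [41 42 39] [ 0.504 -0.007  0.143]
299 200 [ 8 11 11] [ 0.51  -0.013  0.143]
[ 0.48652147 -0.01360664  0.13285542]
```

By depth the visible fingertips end at z≈0.140–0.146, though the readout implies about 0.113. In this orientation the flange leaves room below, so I lower 10 mm and re-measure.

```bash
python3 -m jog '[[[0,0,0.002],0],[[0,0,0.002],0],[[0,0,0.002],0],[[0,0,0.002],0],[[0,0,0.002],0],[[0,0,0],0],[[0,0,0],0],[[0,0,0],0],[[0,0,0],0],[[0,0,0],0]]'
python3 - <<'E'
from h import *
S=snap("scene");T=snap("top");np.savez("s2.npz",**S);np.savez("t2.npz",**T)
z=S["range_z"]
def P(u,v): 
    C,r=rays(S,[(u,v)]);return C+r[0]*z[v,u]
for u in (279,282,285,288):
    for v in range(200,214,2):
        p=P(u,v);print(u,v,S["frame"][v,u],np.round(p,3))
cv2.imwrite("pics/fork2.png",cv2.resize(np.hstack([S["frame"][170:250,260:340],T["frame"][220:300,280:360]]),None,fx=5,fy=5)[:,:,::-1])
E
```

```text
t: 6.5
ee_pos: [0.4864, -0.0137, 0.1227]
ee_rot: [-180.0, 0.0, -171.4]
force: [-0.4, 0.1, -0.8]
gripper_width: 0.0347
grasp_force: 0.0
279 200 [84 85 83] [ 0.485 -0.046  0.148]
279 202 [84 86 83] [ 0.486 -0.046  0.143]
279 204 [32 34 31] [ 0.484 -0.045  0.137]
279 206 [10 11  9] [ 0.464 -0.028  0.113]
279 208 [100 104  94] [ 0.461 -0.026  0.105]
279 210 [203 208 190] [ 0.355  0.065 -0.002]
279 212 [201 207 190] [ 0.36   0.06  -0.002]
282 200 [83 85 82] [ 0.493 -0.044  0.151]
282 202 [86 87 84] [ 0.493 -0.045  0.146]
282 204 [82 84 81] [ 0.491 -0.043  0.14 ]
282 206 [7 9 8] [ 0.472 -0.027  0.117]
282 208 [8 8 9] [ 0.472 -0.027  0.112]
282 210 [10 12 11] [ 0.471 -0.027  0.105]
282 212 [ 8 12 11] [ 0.47  -0.026  0.099]
285 200 [85 85 83] [ 0.501 -0.043  0.154]
285 202 [84 87 83] [ 0.499 -0.042  0.148]
285 204 [87 89 86] [ 0.501 -0.043  0.144]
285 206 [69 71 68] [ 0.501 -0.044  0.14 ]
285 208 [ 8  8 10] [ 0.481 -0.027  0.116]
285 210 [ 9 11 12] [ 0.479 -0.025  0.108]
285 212 [10 10 11] [ 0.48  -0.026  0.104]
288 200 [81 83 81] [ 0.501 -0.035  0.15 ]
288 202 [80 82 79] [ 0.499 -0.034  0.144]
288 204 [81 83 81] [ 0.499 -0.034  0.139]
288 206 [79 83 80] [ 0.502 -0.037  0.137]
288 208 [45 46 45] [ 0.501 -0.036  0.131]
288 210 [10 13 12] [ 0.488 -0.024  0.113]
288 212 [ 8 11 11] [ 0.489 -0.026  0.109]
```

View pics/fork2.png

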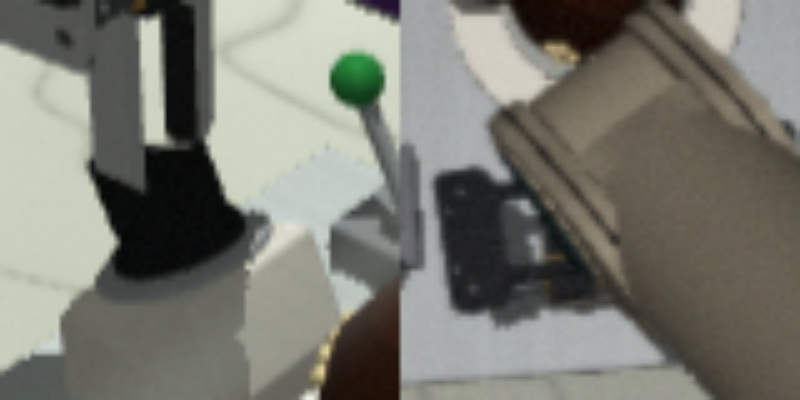

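In both views the visible tips now sit at about z 0.136, with the fork straddling the bar. Going down another 10 mm would meet the flange if the readout were right, so the force will decide.

```bash
python3 -m jog '[[[0,0,0.001],0],[[0,0,0.001],0],[[0,0,0.001],0],[[0,0,0.001],0],[[0,0,0.001],0],[[0,0,0.001],0],[[0,0,0.001],0],[[0,0,0.001],0],[[0,0,0.001],0],[[0,0,0.001],0]]'; python3 -m jog '[[[0,0,0],0],[[0,0,0],0],[[0,0,0],0],[[0,0,0],0],[[0,0,0],0],[[0,0,0],0],[[0,0,0],0],[[0,0,0],0],[[0,0,0],0],[[0,0,0],0]]'
```

```text
t: 7.85
ee_pos: [0.4863, -0.0137, 0.1126]
ee_rot: [-180.0, 0.0, -171.4]
force: [0.0, -0.2, 0.8]
gripper_width: 0.0348
grasp_force: 0.0
t: 9.1
ee_pos: [0.4863, -0.0137, 0.1127]
ee_rot: [-180.0, 0.0, -171.4]
force: [-0.1, 0.1, -0.3]
gripper_width: 0.0349
grasp_force: 0.0
```

```bash
python3 -m jog '[[[0,0,0.001],0],[[0,0,0.001],0],[[0,0,0.001],0],[[0,0,0.001],0],[[0,0,0.001],0],[[0,0,0.001],0],[[0,0,0.001],0],[[0,0,0.001],0],[[0,0,0.001],0],[[0,0,0],0]]'; python3 - <<'E'
from h import *
S=snap("scene");z=S["range_z"]
def P(u,v): 
    C,r=rays(S,[(u,v)]);return C+r[0]*z[v,u]
for u in range(274,292,2):
    v=max(v for v in range(190,225) if S["frame"][v,u].min()>60 and S["frame"][v,u].max()<95) if any(60<S["frame"][v,u].min() and S["frame"][v,u].max()<95 for v in range(190,225)) else None
    if v: print(u,v,np.round(P(u,v),3))
E
```

```text
t: 10.35
ee_pos: [0.4863, -0.0137, 0.1036]
ee_rot: [180.0, -0.0, -171.4]
force: [0.4, -0.3, 0.1]
gripper_width: 0.0343
grasp_force: 0.0
274 191 [ 0.525 -0.091  0.211]
276 191 [ 0.531 -0.091  0.213]
278 205 [ 0.463 -0.03   0.116]
280 224 [ 0.473 -0.037  0.074]
282 224 [ 0.479 -0.035  0.076]
284 213 [ 0.497 -0.044  0.12 ]
286 213 [ 0.501 -0.042  0.121]
288 214 [ 0.501 -0.037  0.115]
```

There is no contact force, so the pictures are right: the tips are at about 0.116. Now I twist clockwise seen from above.

```bash
cat >> h.py <<'E'
def pointer():
    R,o,*_=stand();out={}
    for nm,n,B in(("T","top",TB),("S","scene",SB)):
        d=snap(n);a=redmask(d,B["red"])
        if len(a)<4: continue
        p=(onz(d,a,.035)[:,:2]-o)@R;rr=np.linalg.norm(p,axis=1);p=p[(rr>.087)&(rr<.108)]
        if len(p)<3: continue
        out[nm]=(len(p),round(float(np.degrees(np.arctan2(*p.mean(0)[::-1]))),2))
    return out
E
sed -i 's/SB=dict(red=(340,420,250,330)/SB=dict(red=(310,420,250,345)/;s/TB=dict(red=(295,375,170,235)/TB=dict(red=(295,385,170,240)/' h.py
python3 -c "from h import *;print(pointer())"
python3 -m jog '[[[0,0,0],7],[[0,0,0],7],[[0,0,0],7],[[0,0,0],7],[[0,0,0],7],[[0,0,0],7],[[0,0,0],7],[[0,0,0],7],[[0,0,0],7],[[0,0,0],0]]'; python3 -c "from h import *;print(pointer(),readout.get_state()['q'])"
```

```text
{'T': (12, 2.44), 'S': (26, 2.0)}
t: 11.75
ee_pos: [0.4863, -0.0138, 0.1038]
ee_rot: [-180.0, 0.0, 125.6]
force: [-0.6, -0.9, 0.3]
gripper_width: 0.035
grasp_force: 2.6
{'T': (10, -4.57), 'S': (29, -5.48)} [ 13.3687622   32.53597907 -21.81473217 117.51672307  21.16480455
  33.67104254  12.54535648]
```

```bash
python3 -m jog '[[[0,0,0],7],[[0,0,0],7],[[0,0,0],7],[[0,0,0],7],[[0,0,0],7],[[0,0,0],7],[[0,0,0],7],[[0,0,0],7],[[0,0,0],7],[[0,0,0],0]]'; python3 -c "from h import *;print(pointer(),readout.get_state()['q'])"
```

```text
t: 13.1
ee_pos: [0.4856, -0.0138, 0.1037]
ee_rot: [-179.9, 0.1, 62.7]
force: [-2.2, -0.5, 3.2]
gripper_width: 0.0348
grasp_force: 3.0
{'T': (12, -24.41), 'S': (29, -25.33)} [  0.91872741  31.22201777  -3.74050402 117.89321123   3.77186142
  31.06363289 -32.79864272]
```

```bash
python3 -m jog '[[[0,0,0],5],[[0,0,0],5],[[0,0,0],5],[[0,0,0],5],[[0,0,0],5],[[0,0,0],5],[[0,0,0],5],[[0,0,0],0],[[0,0,0],0],[[0,0,0],0]]'; python3 -c "from h import *;print(pointer(),readout.get_state()['q'])"
```

```text
t: 14.45
ee_pos: [0.4853, -0.0133, 0.1034]
ee_rot: [-179.9, 0.1, 27.6]
force: [-4.6, 0.8, 1.2]
gripper_width: 0.0344
grasp_force: 3.2
{'T': (11, -32.64), 'S': (30, -33.87)} [ -6.10895538  31.41890877   6.3450925  118.11237492  -6.50282668
  30.89528212 -57.48745737]
```

```bash
python3 -m jog '[[[0,0,0],4],[[0,0,0],4],[[0,0,0],4],[[0,0,0],4],[[0,0,0],4],[[0,0,0],0],[[0,0,0],0],[[0,0,0],0],[[0,0,0],0],[[0,0,0],0]]'; python3 -c "
from h import *
print(pointer())
R,o,*_=stand();S=snap('scene');T=snap('top')
for d,B in((T,TB),(S,SB)):
  q=(onz(d,mask(d,'orange',B['orange']),.034).mean(0)[:2]-o)@R;print(q,np.degrees(np.arctan2(q[1],q[0])))
np.savez('s3.npz',**S);np.savez('t3.npz',**T)
im=np.hstack([cv2.resize(S['frame'][240:340,320:420],None,fx=4,fy=4),cv2.resize(T['frame'][160:240,310:390],None,fx=5,fy=5)]);cv2.imwrite('pics/near.png',im[:,:,::-1])"
```

```text
t: 15.8
ee_pos: [0.4855, -0.0131, 0.1035]
ee_rot: [-179.9, 0.1, 7.6]
force: [-4.5, 1.8, 1.3]
gripper_width: 0.0347
grasp_force: 2.7
{'T': (11, -37.72), 'S': (31, -38.48)}
[ 0.10823079 -0.08506787] -38.166848106302915
[ 0.10911545 -0.09047544] -39.664562360761806
```

View pics/near.png

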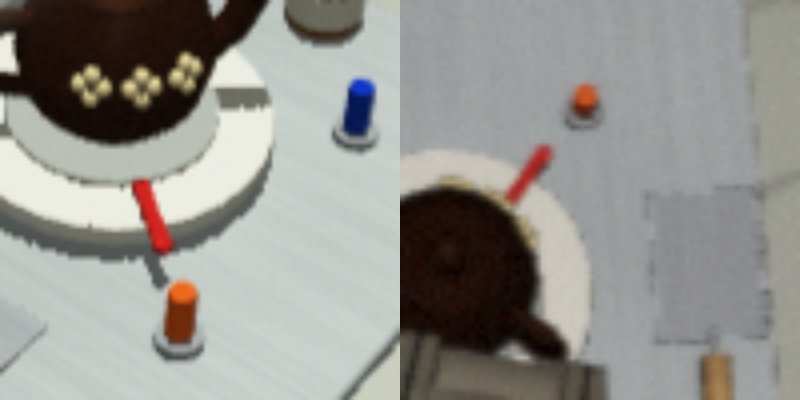

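The pointer line extended passes about 1–3 mm on the anticlockwise side of the orange pin in both views. I add a small nudge.

```bash
python3 -m jog '[[[0,0,0],1],[[0,0,0],1],[[0,0,0],1],[[0,0,0],0],[[0,0,0],0],[[0,0,0],0],[[0,0,0],0],[[0,0,0],0],[[0,0,0],0],[[0,0,0],0]]'; cat > off.py <<'E'
from h import *
R,o,*_=stand()
for nm,B in(('top',TB),('scene',SB)):
  for i in range(2):
    d=snap(nm);a=redmask(d,B['red']);p=(onz(d,a,.0355)[:,:2]-o)@R;rr=np.linalg.norm(p,axis=1);p=p[(rr>.06)&(rr<.108)]
    q=(onz(d,mask(d,'orange',B['orange']),.036 if nm=='scene' else .042).mean(0)[:2]-o)@R
    v=cv2.fitLine(p.astype(np.float32),cv2.DIST_L2,0,1e-5,1e-5).ravel();e=v[:2]*np.sign(v[:2]@q);c=p.mean(0)
    f=p[np.linalg.norm(p,axis=1)>.087].mean(0);g=f/np.hypot(*f);w=q-c
    print(nm,len(p),"y via axis %.1f mm; via line fit %.1f mm; line misses axis %.1f mm; ang %.2f"%(1e3*(g[0]*q[1]-g[1]*q[0]),1e3*(e[0]*w[1]-e[1]*w[0]),1e3*(e[0]*-c[1]+e[1]*c[0]),np.degrees(np.arctan2(g[1],g[0]))))
E
python3 off.py
```

```text
t: 17.25
ee_pos: [0.4855, -0.0131, 0.1036]
ee_rot: [-180.0, 0.1, 4.6]
force: [-5.0, 2.5, 2.9]
gripper_width: 0.0348
grasp_force: 3.0
top 24 y via axis -0.9 mm; via line fit 0.3 mm; line misses axis -2.8 mm; ang -38.22
top 24 y via axis -0.9 mm; via line fit 0.3 mm; line misses axis -2.8 mm; ang -38.22
scene 71 y via axis -2.0 mm; via line fit -2.6 mm; line misses axis 1.1 mm; ang -39.11
scene 70 y via axis -2.1 mm; via line fit -3.0 mm; line misses axis 1.6 mm; ang -39.04
```

```bash
python3 -m jog '[[[0,0,0],1],[[0,0,0],1],[[0,0,0],0],[[0,0,0],0],[[0,0,0],0],[[0,0,0],0],[[0,0,0],0],[[0,0,0],0],[[0,0,0],0],[[0,0,0],0]]'; python3 off.py
```

```text
t: 18.7
ee_pos: [0.4856, -0.013, 0.1036]
ee_rot: [-180.0, 0.1, 2.6]
force: [-5.0, 2.8, 2.2]
gripper_width: 0.0349
grasp_force: 2.9
top 22 y via axis -0.1 mm; via line fit 1.5 mm; line misses axis -3.3 mm; ang -38.55
top 23 y via axis -0.1 mm; via line fit 1.6 mm; line misses axis -3.2 mm; ang -38.55
scene 71 y via axis -1.0 mm; via line fit -1.3 mm; line misses axis 0.7 mm; ang -39.54
scene 70 y via axis -1.1 mm; via line fit -1.7 mm; line misses axis 1.1 mm; ang -39.48
```

```bash
python3 -m jog '[[[0,0,0],-5],[[0,0,0],-5],[[0,0,0],-5],[[0,0,0],-5],[[0,0,0],-5],[[0,0,-0.01],0],[[0,0,-0.015],0],[[0,0,-0.02],0],[[0,0,-0.02],0],[[0,0,-0.02],0]]'; python3 off.py; python3 -c "
from h import *
R,o,*_=stand();S=snap('scene');T=snap('top');
print(readout.get_state()['ee_pos'],readout.get_state()['force']);print(tri(T,mask(T,'green',TB['green']).mean(0),S,mask(S,'green',SB['green']).mean(0)))
print(o+R@[-.154,.135],o+R@[-.115,.135],o+R@[-.077,.135])"
```

```text
t: 20.15
ee_pos: [0.4877, -0.0138, 0.1903]
ee_rot: [179.9, -0.2, 27.4]
force: [-0.7, 0.4, 0.2]
gripper_width: 0.0348
grasp_force: 0.0
top 22 y via axis -0.1 mm; via line fit 1.5 mm; line misses axis -3.3 mm; ang -38.55
top 22 y via axis -0.1 mm; via line fit 1.5 mm; line misses axis -3.3 mm; ang -38.55
scene 70 y via axis -1.1 mm; via line fit -1.7 mm; line misses axis 1.1 mm; ang -39.48
scene 70 y via axis -1.1 mm; via line fit -1.7 mm; line misses axis 1.1 mm; ang -39.48
[ 0.48613045 -0.01365948  0.18818282] [-0.08646798  0.18209545 -0.13558172]
(array([0.48038607, 0.12048612, 0.10359276]), np.float64(0.0018787700166249762))
[0.4787539  0.12090026] [0.51766905 0.12347153] [0.55558637 0.12597687]
```

The pointer holds after release, and the knob is let go. Now I close the fingers and go behind the lever ball.

```bash
python3 -m jog '[[[0,0,0],8],[[0,0,0],8],[[0,0,0],7.6],[[-0.0057,-0.0192,0],0],[[-0.0057,-0.0192,0],0],[[-0.0057,-0.0192,0],0],[[-0.0057,-0.0192,0],0],[[-0.0057,-0.0192,0],0],[[-0.0057,-0.0192,0],0],[[-0.0058,-0.0193,0],0]]' 0
python3 -m jog '[[[0,0,0.01],0],[[0,0,0.015],0],[[0,0,0.015],0],[[0,0,0.015],0],[[0,0,0.015],0],[[0,0,0.015],0],[[0,0,0.012],0],[[0,0,0.01],0],[[0,0,0],0],[[0,0,0],0]]'
python3 - <<'E'
from h import *
print(readout.get_state()['q'])
S=snap("scene");cv2.imwrite("pics/lev.png",cv2.resize(S["frame"][140:240,270:390],None,fx=5,fy=5)[:,:,::-1]);np.savez("s4.npz",**S)
E
python3 off.py
```

```text
t: 21.7
ee_pos: [0.4365, 0.1182, 0.1879]
ee_rot: [180.0, 0.1, 3.9]
force: [1.4, -0.1, -0.4]
gripper_width: 0.0003
grasp_force: 0.0
t: 22.95
ee_pos: [0.4374, 0.1177, 0.0819]
ee_rot: [-180.0, -0.0, 3.9]
force: [-0.7, -1.2, 0.4]
gripper_width: 0.0005
grasp_force: 0.0
[-25.45227328  32.08652009   9.79317735 124.02977847 -12.45473119
  24.74980284 -91.84438156]
top 22 y via axis -0.1 mm; via line fit 1.5 mm; line misses axis -3.3 mm; ang -38.55
top 22 y via axis -0.1 mm; via line fit 1.5 mm; line misses axis -3.3 mm; ang -38.55
scene 70 y via axis -1.1 mm; via line fit -1.7 mm; line misses axis 1.1 mm; ang -39.48
scene 70 y via axis -1.1 mm; via line fit -1.7 mm; line misses axis 1.1 mm; ang -39.48
```

View pics/lev.png

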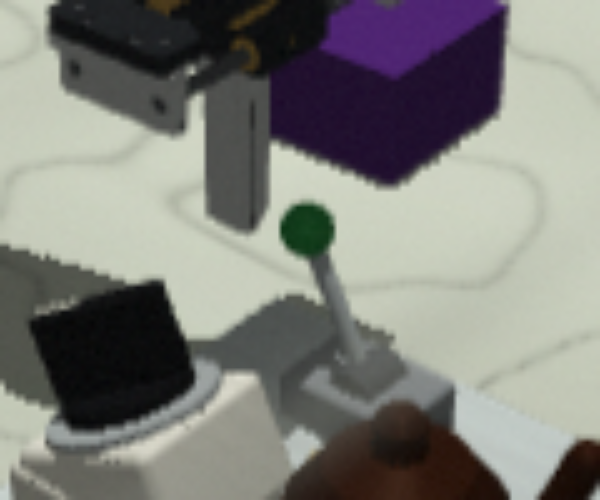

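The finger tips at (240,230) stand directly behind the ball at (307,230) and reach just below it. Now I push along +x.

```bash
python3 -m jog '[[[0.008,0,0],0],[[0.008,0,0],0],[[0.008,0,0],0],[[0.008,0,0],0],[[0.008,0,0],0],[[0.008,0,0],0],[[0.008,0,0],0],[[0.008,0,0],0],[[0.008,0,0],0],[[0.008,0,0],0]]'
cat > ball.py <<'E'
from h import *
R,o,*_=stand()
S=snap("scene");b=mask(S,'green',(310,400,160,240));print(len(b))
p=onz(S,[b.mean(0)],.104)[0];print("ball local",(p[:2]-o)@R)
T=snap("top");a=mask(T,'green',(240,310,220,300));print(len(a), tri(T,a.mean(0),S,b.mean(0)) if len(a)>10 else '')
E
python3 ball.py;python3 off.py|sed -n '1p;3p'
```

```text
t: 24.45
ee_pos: [0.5174, 0.1233, 0.0816]
ee_rot: [180.0, 0.0, 4.0]
force: [-0.5, -0.4, 0.0]
gripper_width: 0.0008
grasp_force: 0.4
68
ball local [-0.10106284  0.14286693]
0 
top 22 y via axis -0.1 mm; via line fit 1.5 mm; line misses axis -3.3 mm; ang -38.55
scene 70 y via axis -1.1 mm; via line fit -1.7 mm; line misses axis 1.1 mm; ang -39.48
```

```bash
python3 -m jog '[[[0.004,0,0],0],[[0.004,0,0],0],[[0.004,0,0],0],[[0.004,0,0],0],[[0.003,0,0],0],[[0.003,0,0],0],[[0.002,0,0],0],[[0,0,0],0],[[0,0,0],0],[[0,0,0],0]]'
python3 ball.py;python3 off.py|sed -n '1p;3p'
```

```text
t: 26.0
ee_pos: [0.5339, 0.1244, 0.0811]
ee_rot: [180.0, 0.8, 4.0]
force: [-12.5, -1.0, 10.9]
gripper_width: 0.0007
grasp_force: 7.2
1
ball local [-0.0894627  0.1456545]
0 
top 22 y via axis -0.1 mm; via line fit 1.5 mm; line misses axis -3.3 mm; ang -38.55
scene 70 y via axis -1.1 mm; via line fit -1.7 mm; line misses axis 1.1 mm; ang -39.48
```

```bash
python3 -c "
from h import *
S=snap('scene');cv2.imwrite('pics/lev2.png',cv2.resize(S['frame'][140:240,270:390],None,fx=5,fy=5)[:,:,::-1])"
```

```text
(no output)
```

View pics/lev2.png

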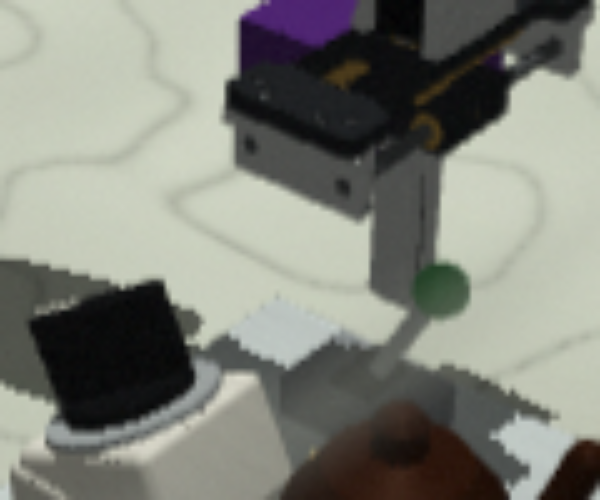

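The ball is now at crop (441,290), leaning away and apparently at its stop. I back off, lift, and check the lever's angle.

```bash
python3 -m jog '[[[-0.012,0,0],0],[[-0.015,0,0],0],[[-0.015,0,0],0],[[-0.015,0,0],0],[[0,0,-0.02],0],[[0,0,-0.03],0],[[0,0,-0.03],0],[[0,0,-0.03],0],[[0,0,0],0],[[0,0,0],0]]'
python3 - <<'E'
from h import *
R,o,*_=stand();S=snap("scene");T=snap("top")
HSV['green']=[(55,60,25),(85,255,255)]
b=mask(S,'green',(340,375,180,215));p=onz(S,[b.mean(0)],.104)[0];l=(p[:2]-o)@R;print(len(b),b.mean(0),"ball",l)
h=S["range_z"][int(b.mean(0)[1]),int(b.mean(0)[0])];C,r=rays(S,[b.mean(0)]);q=C+r[0]*h;print("depth pt",(q[:2]-o)@R,q[2])
print("theta",.5+np.arcsin((l[0]+.115)/.08));print(readout.get_state()["force"],readout.get_state()["grasp_force"])
E
python3 off.py|sed -n '1p;3p'
```

```text
t: 27.6
ee_pos: [0.4841, 0.121, 0.1913]
ee_rot: [-180.0, -0.0, 4.0]
force: [-0.9, 0.3, 0.6]
gripper_width: 0.0004
grasp_force: 0.0
74 [357.48648649 196.35135135] ball [-0.07891922  0.13698201]
depth pt [-0.07204201  0.12685543] 0.11234755396027296
theta 0.9678964289761467
[ 0.10235349 -0.24264642  0.33225357] 0.0
top 22 y via axis -0.1 mm; via line fit 1.5 mm; line misses axis -3.3 mm; ang -38.55
scene 70 y via axis -1.0 mm; via line fit -1.6 mm; line misses axis 1.1 mm; ang -39.48
```

The lever is at about 0.97 rad, the pointer is within about 1.5 mm of the mark, and the robot is clear. Handing in.

```bash
python3 -c "from cell import hand_in;print(hand_in())"
```

```text
the job is handed in; nothing more can be done
None
```

The job is handed in: the pointer is on the orange marker (about 1–2 mm off by the cameras), the lock lever is over at about 0.97 rad, and the robot is clear of everything, though `hand_in()` gave no verdict back.

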